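# Pack the closed sample containers into the carrying tray

### The arm

A 6-joint arm with a two-finger parallel gripper is mounted at the origin on a cart in front of the work surface, level with it; the furniture and walls round the work are solid. World frame = base frame: x ahead of the robot, y to its left, z up, the work surface at z = 0. Lengths are in m, angles in rad, forces in N, time in s.
With the tool pointing down it reaches from about 0.3 to 0.875 m from the base axis. Payload 6.4 kg.
Tool frame: the origin (TCP) lies midway between the tips of the shut fingers; the grasp point (between the pads) lies 19 mm behind it; z points along the fingers, y is the direction in which the jaws open and shut (so a half turn about z gives the same grasp; the last joint's range is limited). The gripper opens to 85 mm and grips with 20 to 120 N. Pads are 22 mm wide; open, the fingers measure 114 mm over their backs; the gripper's body (76 mm by 85 mm) begins 54 mm behind the grasp point. The pads swing forward as they close: fully open they stand 13 mm farther back than shut.
Start: joints at [-1.311, 0.181, 1.607, -0, 1.354, -0.206], TCP at [0.258, -0.514, 0.196] pointing down, gripper open.
Joint ranges: [-2.99, 2.99], [-0.89, 2.07], [0.3, 2.58], [-1.14, 4.28], [0, 2.63], [-3.12, 3.12]. Speed limits (rad/s): [2.57, 2.57, 3.01, 3.14, 3.14, 3.14].

### API

Orientations are given as a unit quaternion [w, x, y, z].
In Python, from bench import get_obs, camera, hand_in gives the robot as it stands.
- The arm moves only by the tool drive_tool, never from a script. Its argument "deltas" is a list of rows, each a list of 2 entries, a list of its own where there are three numbers: the shift along the world's x, y, z in m, then the turn about the world's z in rad. A call has 1 to 10 rows; each row shifts and turns the pose as measured when the row begins; what a row does not reach is not made up. A row lasts 1/10 s, in which the tool goes at most 50 mm and 8.59 degrees, less where a joint would pass 70% of its speed; a pose out of reach is approached as far as the arm can. A call is refused whole if a number of a shift passes 0.05 or a number of a turn 0.15, either way. A call with a gripper value outside its range is refused whole. "gripper" is the opening, from 0 (shut) to 1 (fully open), set as the call begins (left out, the last holds). The fingers move at their own pace and stop on an object; the grip force is fixed at half the most. Time passes only in rows, so rows that do not move let the fingers close. It gives the time, the measured TCP pose, the force and the opening at its end, in the units of the state.
- get_obs(): the state, without advancing time (a new reading comes with each control period).
- camera(name): name is "scene" or "top" or "wrist"; returns a dict with "frame" (384x512x3 uint8, red, green, blue), "fx", "fy", "cx", "cy" (pixels), "k1" (the pictures are not rectified: a ray, as slopes to the right and down, at radius r is drawn at 1 + k1 r^2 times it, then the intrinsics apply), "eye" and "attitude" of the camera in the world. Camera axes: x right, y down, z forward; pixel columns grow to the right and rows downward; lengths in m; the calibration is good to about 2 mm. A picture is of the moment at which its call begins. There is no depth.
- hand_in(): hands the job in, once; it reports no verdict.
The state is a dict: "time_s": time; "q": joint angles; "dq": joint speeds; "joint_efforts": joint torques, N m; "eef_pos": TCP position; "eef_rot": TCP orientation; "wrist_force": force on the tool from outside, world axes, zero at the start; "torque": the same for the moment, N m; "opening": opening from 0.0 (shut) to 1.0 (fully open).
Only numpy, scipy, OpenCV 4.12 (cv2) and the standard library are available. Lean on these libraries where they do the work, as an engineer would, in place of code of your own. Each camera call takes 0.05 s, during which the arm holds its last target.

### The job

Pack the carrying tray for the next lab: stand each of the three capped sample containers upright, right down on the floor of the well that fits its size (small in the smallest well, medium in the middle-sized, large in the largest). The three open containers without caps would spill, so leave them standing where they are.

Things in the scene. Friction and masses are not known exactly. Their poses are not given: they have to be found in the camera images.
- closed_small_center (a point): The small CLOSED sample container: white plastic, ribbed white screw cap on (a full disc from above), 27 mm across and 51 mm tall, cap as wide as the body. Point: its centre, half-way up (25.5 mm above its underside). Stands upright, z up, on a blue bench mat 2 mm thick, in two rows of three with the others (centres over 78 mm apart in a row, over 90 mm between rows; rows about along world x). To be packed.
- closed_medium_center (a point): The medium CLOSED sample container: white plastic, ribbed white screw cap on (a full disc from above), 40 mm across and 60 mm tall, cap as wide as the body. Point: its centre, half-way up (30 mm above its underside). Stands upright, z up, on a blue bench mat 2 mm thick, in two rows of three with the others (centres over 78 mm apart in a row, over 90 mm between rows; rows about along world x). To be packed.
- closed_large_center (a point): The large CLOSED sample container: white plastic, ribbed white screw cap on (a full disc from above), 56 mm across and 68 mm tall, cap as wide as the body. Point: its centre, half-way up (34 mm above its underside). Stands upright, z up, on a blue bench mat 2 mm thick, in two rows of three with the others (centres over 78 mm apart in a row, over 90 mm between rows; rows about along world x). To be packed.
- open_small_center (a point): The small OPEN container, look-alike: the same white body 27 mm across but no cap: hollow inside seen from above, bare narrower neck; 47 mm tall. Point: its centre, 23.5 mm above its underside. Stands upright, z up, on a blue bench mat 2 mm thick, in two rows of three with the others (centres over 78 mm apart in a row, over 90 mm between rows; rows about along world x). To be left where it stands.
- open_medium_center (a point): The medium OPEN container, look-alike: the same white body 40 mm across but no cap: hollow inside seen from above, bare narrower neck; 56 mm tall. Point: its centre, 28 mm above its underside. Stands upright, z up, on a blue bench mat 2 mm thick, in two rows of three with the others (centres over 78 mm apart in a row, over 90 mm between rows; rows about along world x). To be left where it stands.
- open_large_center (a point): The large OPEN container, look-alike: the same white body 56 mm across but no cap: hollow inside seen from above, bare narrower neck; 64 mm tall. Point: its centre, 32 mm above its underside. Stands upright, z up, on a blue bench mat 2 mm thick, in two rows of three with the others (centres over 78 mm apart in a row, over 90 mm between rows; rows about along world x). To be left where it stands.
- tray: Low aluminium carrying tray, 264 mm long (its x axis) by 94 mm wide (its y axis), wall top 16 mm above the worktop; wire grips 20 mm beyond each end, 23 mm high. Fixed. Left or right of the work, the mat opposite. Origin: centre of its underside, on the worktop (z = 0). Its floor is 4 mm above the worktop. Three grey inserts in a row along its x axis, 84 mm apart, in any order.
- well_small: Grey insert in the tray, 83 mm square and 12 mm thick, its top flush with the tray wall, with the smallest round well: 42 mm across, 12 mm deep, open down to the tray floor, for the small container. Origin: centre of the well at its floor, 4 mm above the worktop. x axis along the tray's length, y axis across it, z up. Fixed in the tray.
- well_medium: Grey insert in the tray, 83 mm square and 12 mm thick, its top flush with the tray wall, with the middle-sized round well: 56 mm across, 12 mm deep, open down to the tray floor, for the medium container. Origin: centre of the well at its floor, 4 mm above the worktop. x axis along the tray's length, y axis across it, z up. Fixed in the tray.
- well_large: Grey insert in the tray, 83 mm square and 12 mm thick, its top flush with the tray wall, with the largest round well: 72 mm across, 12 mm deep, open down to the tray floor, for the large container. Origin: centre of the well at its floor, 4 mm above the worktop. x axis along the tray's length, y axis across it, z up. Fixed in the tray.
Not all that is in view belongs to the job. Leave any green or purple look-alike of the well_medium alone.

How it is judged:
By the outcome, as a careful person would: the job done as asked, in the order asked, and still so for the second after the job is handed in, with the robot touching nothing.
It also fails if it takes over 80 s, if anything falls off the work surface, if the arm or the gripper's body presses on something with over 40 N, if the wrist force passes 120 N, or if a joint passes its speed limit or range.

## Working session

There is one attempt and no reset: what is moved stays moved. The work goes in short steps, Python scripts to look and compute and a tool call to move; the robot and the scene stay as the last step left them, time stands still between calls to the robot, and variables do not carry over. Pictures are saved under pics/ and viewed, and the job is handed in when it is done.

Besides the shell and the picture viewer there is one more tool, called after "Request:" as name(argument=value, ...) on one line, values as JSON. drive_tool: Moves the arm, as the interface text tells. Its arguments: {"type":"object","properties":{"deltas":{"type":"array","items":{"type":"array"}},"gripper":{"type":"number"}},"required":["deltas"]}

```bash
mkdir -p pics; ls
python3 - <<'E'
from bench import get_obs,camera
import cv2,json
o=get_obs();print(o)
for n in("scene","top"):
    c=camera(n);cv2.imwrite(f"pics/{n}0.png",c["frame"][:,:,::-1]);print({k:v for k,v in c.items() if k!="frame"})
E
```

```text
pics
{'time_s': 0.0, 'q': array([-1.31129413e+00,  1.81550628e-01,  1.60798958e+00, -1.88891803e-05,
        1.35381846e+00, -2.06363957e-01]), 'dq': array([1.25510748e-03, 4.77955886e-04, 3.69951112e-04, 6.55375023e-04,
       1.92920538e-05, 2.98718850e-04]), 'joint_efforts': array([ 3.14148519e-04, -4.44873726e+01, -3.51334655e+01, -2.61020487e-04,
        9.13688564e-03,  8.83067656e-06]), 'eef_pos': array([ 0.25810463, -0.5131315 ,  0.19538773]), 'eef_rot': array([-8.82450303e-04,  9.72992682e-01,  2.30834273e-01, -3.26760404e-05]), 'wrist_force': array([0.66892661, 0.11304477, 0.52260836]), 'torque': array([-0.02237559, -0.0357032 , -0.01461948]), 'opening': 0.9990604641386022}
{'fx': 373.86321210251907, 'fy': 373.86321210251907, 'cx': 258.13809523747665, 'cy': 185.72192618172937, 'k1': -0.06187910292608324, 'eye': array([-0.40710082, -0.73452684,  0.75552454]), 'attitude': array([-0.46900226,  0.78926998, -0.34601953,  0.193288  ])}
{'fx': 384.0639186875193, 'fy': 384.0639186875193, 'cx': 249.0830986244443, 'cy': 191.36619291014264, 'k1': -0.05810888920431936, 'eye': array([0.35979994, 0.15706197, 1.27739863]), 'attitude': array([-0.0308161 ,  0.70809693, -0.70452502,  0.03596652])}
```

View pics/scene0.png

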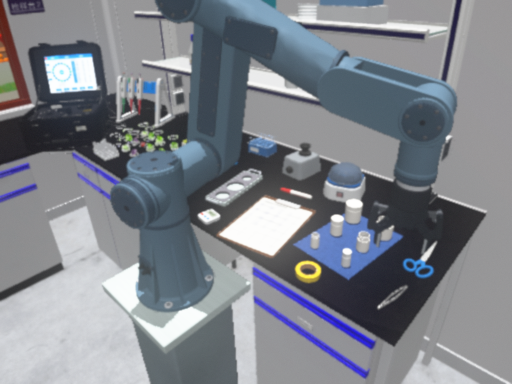

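View pics/top0.png

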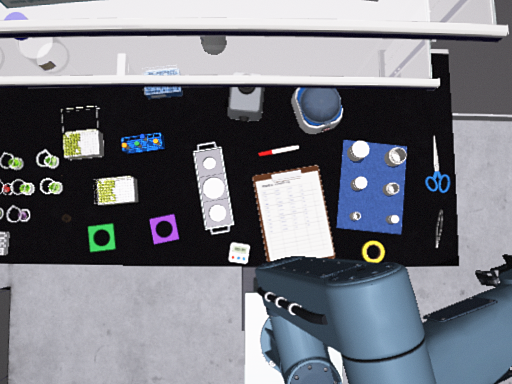

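```bash
cat > h.py <<'E'
import numpy as np,cv2
from scipy.spatial.transform import Rotation as R
from bench import get_obs,camera
def rot(c):
    w,x,y,z=c["attitude"];return R.from_quat([x,y,z,w]).as_matrix()
def back(c,uv,z):
    uv=np.atleast_2d(np.array(uv,float));K=np.array([[c["fx"],0,c["cx"]],[0,c["fy"],c["cy"]],[0,0,1]])
    p=cv2.undistortPoints(uv[:,None],K,np.array([c["k1"],0,0,0.]))[:,0]
    d=np.c_[p,np.ones(len(p))]@rot(c).T
    return c["eye"]+d*((z-c["eye"][2])/d[:,2])[:,None]
def proj(c,P):
    P=(np.atleast_2d(P)-c["eye"])@rot(c)
    s=P[:,:2]/P[:,2:];r=(s**2).sum(1,keepdims=True);s=s*(1+c["k1"]*r)
    return s*[c["fx"],c["fy"]]+[c["cx"],c["cy"]]
E
python3 - <<'E'
import cv2,numpy as np
a=cv2.imread("pics/top0.png")
x=cv2.resize(a[132:238,332:412],None,fx=5,fy=5,interpolation=cv2.INTER_CUBIC)
y=cv2.resize(a[135:241,186:240],None,fx=5,fy=5,interpolation=cv2.INTER_CUBIC)
cv2.imwrite("pics/crop0.png",np.hstack([x,y]))
E
```

```text
(no output)
```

View pics/crop0.png

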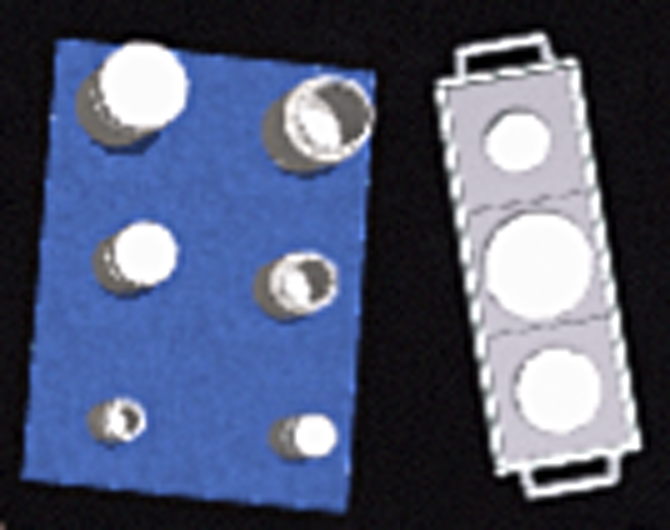

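The crop shows these candidates, with top-image pixels:
- **Closed, full discs:** large (360,149), medium (361,183), small (395,219).
- **Open, hollow:** large (397,155), medium (393,188), small (356,216).
- **Wells:** small (210,163), large (213,188), medium (218,213).
- **Green and purple look-alike inserts:** (102,238) and (164,229), to be left alone.

I choose the three full discs. Next I'll measure them.

```bash
cat > m.py <<'E'
from h import *
from scipy.optimize import least_squares
def blobfit(c,uv,z,d,win=None,g=None):
    # fit projected disc to bright mask by centroid of saturated pixels
    return
if __name__=="__main__":
    c=camera("top");f=cv2.cvtColor(c["frame"],cv2.COLOR_RGB2GRAY).astype(float)
    f3=c["frame"].astype(float).min(2)
    def disc(uv,z,d,name):
        # maximise mean brightness contrast ring in vs out
        p0=back(c,uv,z)[0]
        t=np.linspace(0,2*np.pi,72,endpoint=False);u=np.c_[np.cos(t),np.sin(t),0*t]
        def samp(P):
            q=proj(c,P).astype(np.float32);return cv2.remap(f3.astype(np.float32),q[:,:1].copy(),q[:,1:].copy(),cv2.INTER_LINEAR)[:,0]
        best=None
        for dx in np.arange(-.012,.0121,.001):
            for dy in np.arange(-.012,.0121,.001):
                p=p0+[dx,dy,0]
                s=(np.clip(samp(p+u*(d/2-.0025)),0,245)-np.clip(samp(p+u*(d/2+.0025)),0,245)).mean()
                if best is None or s>best[0]:best=(s,p)
        print(name,best[1].round(4),round(best[0],1),proj(c,best[1])[0].round(1))
        return best[1]
    disc((360,149),.070,.056,"cl");disc((361,183),.062,.040,"cm");disc((395,219),.053,.027,"cs")
    disc((397,155),.066,.05,"ol");disc((393,188),.058,.036,"om");disc((356,216),.049,.024,"os")
    a=disc((210,163),.016,.042,"ws");l=disc((213.5,188),.016,.072,"wl");b=disc((218,213),.016,.056,"wm")
    print(np.linalg.norm(a-l),np.linalg.norm(b-l),a-b)
E
python3 m.py
```

```text
cl [ 0.6141 -0.2086  0.07  ] 144.1 [360.3 148.7]
cm [ 0.5069 -0.2095  0.062 ] 141.6 [360.7 182.1]
cs [ 0.3901 -0.3206  0.053 ] 139.0 [394.7 218.7]
ol [ 0.5985 -0.3368  0.066 ] 73.7 [399.1 154.1]
om [ 0.4898 -0.3191  0.058 ] 74.7 [393.9 187.7]
os [ 0.3995 -0.1988  0.049 ] 95.0 [356.9 215.7]
ws [0.5723 0.2805 0.016 ] 58.7 [209.4 163.3]
wl [0.4899 0.2657 0.016 ] 60.0 [213.5 188. ]
wm [0.4085 0.2518 0.016 ] 54.6 [217.4 212.7]
0.08376656686938061 0.08255801339923044 [0.16383653 0.02865157 0.        ]
```

Request:
drive_tool(deltas=[[[0.02, 0.03, 0], -0.1], [[0.03, 0.04, 0], -0.1], [[0.03, 0.04, 0], -0.1], [[0.03, 0.04, 0], -0.1], [[0.02, 0.04, 0], -0.06], [[0, 0, 0], 0]], gripper=1)

```text
time_s: 0.75
eef_pos: [0.3888, -0.3172, 0.1933]
eef_rot: [-0.002, 1.0, -0.009, -0.0]
wrist_force: [-0.4, -0.4, 0.3]
opening: 1.002
```

Run:
```python
from h import *
c=camera("wrist");cv2.imwrite("pics/w1.png",c["frame"][:,:,::-1]);print(c["eye"],c["attitude"]);print(get_obs()["eef_pos"])
for n,P in dict(cs=[.3901,-.3206,.053],om=[.4898,-.319,.058],tcp=[.3888,-.3206,.053]).items():print(n,proj(c,P))
```

```text
[ 0.45778145 -0.31968875  0.37087233] [-0.09600541 -0.69374827  0.70650079  0.10174936]
[ 0.38804353 -0.31937841  0.193537  ]
cs [[257.07686586 168.01606618]]
om [[253.97221338  71.83201778]]
tcp [[257.09498262 169.15442854]]
```

View pics/w1.png

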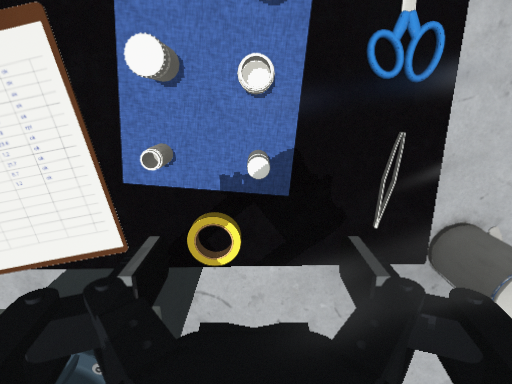

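Run:
```python
from h import *
a=cv2.imread("pics/w1.png");cv2.imwrite("pics/w1c.png",cv2.resize(a[140:200,220:300],None,fx=8,fy=8,interpolation=cv2.INTER_CUBIC))
```

```text
(no output)
```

View pics/w1c.png

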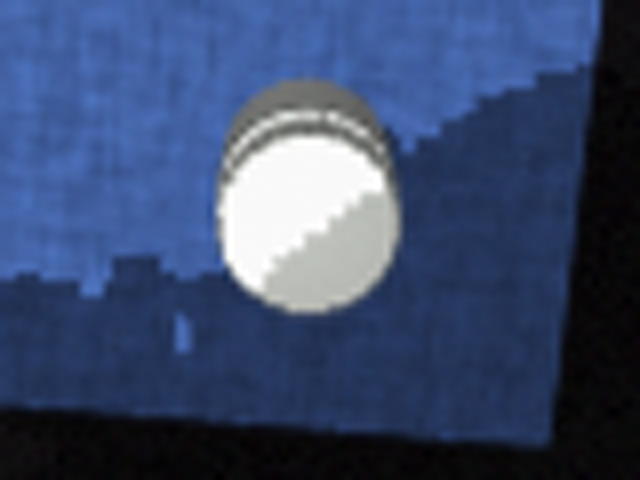

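The close crop shows the small cap as a full, ribbed disc centred at about (259,168). My prediction was (257,168), so it agrees.

Request:
drive_tool(deltas=[[[0.002, -0.002, -0.04], 0], [[0, 0, -0.04], 0], [[0, 0, -0.04], 0], [[0, 0, -0.03], 0], [[0, 0, -0.016], 0], [[0, 0, 0], 0]])

```text
time_s: 1.4
eef_pos: [0.388, -0.3282, 0.0238]
eef_rot: [0.002, 1.0, -0.008, 0.001]
wrist_force: [-1.2, -0.3, 0.0]
opening: 1.001
```

Run:
```python
from h import *
print(get_obs()["eef_pos"])
```

```text
[ 0.38797261 -0.32819174  0.02375956]
```

Request:
drive_tool(deltas=[[[0.002, 0.0065, 0], 0], [[0, 0, 0], 0]])

```text
time_s: 1.6
eef_pos: [0.3895, -0.3232, 0.0244]
eef_rot: [0.002, 1.0, -0.009, 0.001]
wrist_force: [0.1, 0.0, -0.1]
opening: 1.001
```

Request:
drive_tool(deltas=[[[0, 0.0015, 0], 0], [[0, 0, 0], 0], [[0, 0, 0], 0], [[0, 0, 0], 0], [[0, 0, 0], 0], [[0, 0, 0], 0], [[0, 0, 0], 0], [[0, 0, 0], 0], [[0, 0, 0], 0]], gripper=0)

```text
time_s: 2.5
eef_pos: [0.3918, -0.3245, 0.0288]
eef_rot: [0.006, 1.0, -0.008, 0.003]
wrist_force: [-0.5, 0.1, 0.2]
opening: 0.004
```

Run:
```python
from h import *
a=[]
for n in("wrist","top","scene"):
    c=camera(n)["frame"][:,:,::-1];a.append(c)
cv2.imwrite("pics/g1.png",np.hstack([cv2.resize(a[0][140:,100:400],(400,325)),cv2.resize(a[2][190:290,290:410],(390,325))]))
cv2.imwrite("pics/g1t.png",cv2.resize(a[1][130:240,330:450],None,fx=5,fy=5))
```

```text
(no output)
```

View pics/g1.png

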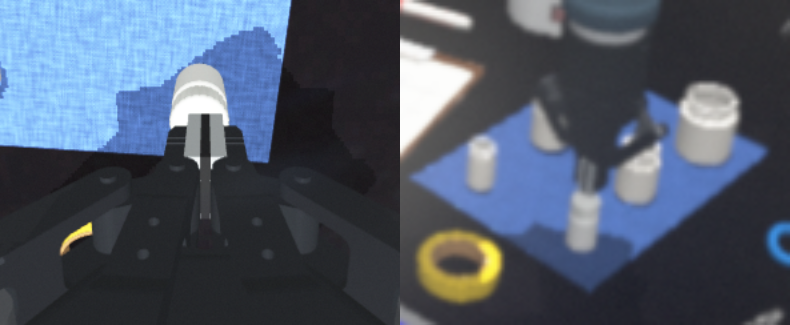

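View pics/g1t.png

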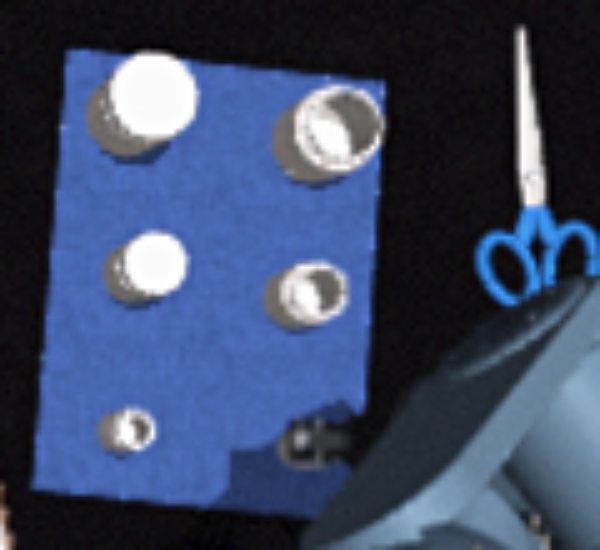

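Run:
```python
from h import *
o=get_obs();print(o["q"],o["eef_pos"],o["eef_rot"],o["wrist_force"],o["opening"])
c=camera("wrist");print(c["eye"],c["attitude"]);print("tcp wrist",proj(c,o["eef_pos"]),"cap",proj(c,[.3901,-.3206,.053]))
s=camera("scene");print("scene",proj(s,[o["eef_pos"],[.3901,-.3206,.053],[.3901,-.3206,.002]]))
f=s["frame"][:,:,::-1].copy()
x0,y0=310,200
g=cv2.resize(f[200:290,300:400],None,fx=6,fy=6)
for p,col in zip(proj(s,[o["eef_pos"],[.3901,-.3206,.053],[.3901,-.3206,.002]]),[(0,0,255),(0,255,0),(255,0,255)]):
    cv2.circle(g,tuple(int(v) for v in (p-[300,200])*6),4,col,-1)
cv2.imwrite("pics/s2.png",g)
t=camera("top");print("top",proj(t,o["eef_pos"]))
```

```text
[-0.92373979  0.25036859  1.90503079 -0.00269806  0.97298945  0.66549048] [ 0.39183382 -0.32449451  0.02883176] [ 0.00591389  0.99994175 -0.00846477  0.00314086] [-0.62136778 -0.10579771  0.00759651] 0.002431903405957886
[ 0.45962705 -0.3238651   0.20687623] [-0.09937141 -0.69392444  0.70702581  0.09332045]
tcp wrist [[253.29296191 214.89016261]] cap [[247.01007932 232.84549483]]
scene [[346.90030987 257.13575275]
 [346.26357423 250.46209871]
 [344.58018703 263.78972231]]
top [[393.02414948 218.32847405]]
```

View pics/s2.png

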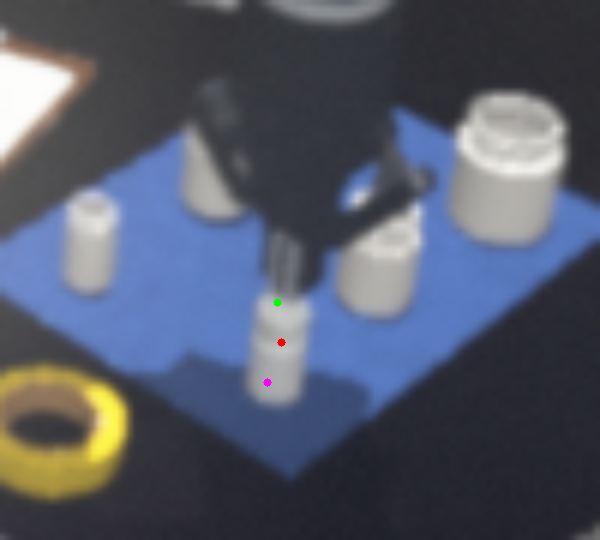

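Run:
```python
from h import *
c=camera("wrist");f=c["frame"][:,:,::-1].copy()
g=cv2.resize(f,None,fx=1.5,fy=1.5)
t=np.linspace(0,6.283,40);u=np.c_[np.cos(t),np.sin(t),0*t]
for P,r,col in[([.3901,-.3206,.053],.0135,(0,255,0)),([.3901,-.3206,.002],.0135,(255,0,255)),([.4898,-.319,.058],.018,(0,255,255)),([.3995,-.1988,.049],.012,(0,255,255)),([.5069,-.2095,.062],.02,(0,255,0))]:
    cv2.polylines(g,[(proj(c,np.array(P)+u*r)*1.5).astype(int)],True,col,1)
p=(proj(c,get_obs()["eef_pos"])[0]*1.5).astype(int);cv2.circle(g,tuple(map(int,p)),4,(0,0,255),-1)
cv2.imwrite("pics/w3.png",g)
```

```text
(no output)
```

View pics/w3.png

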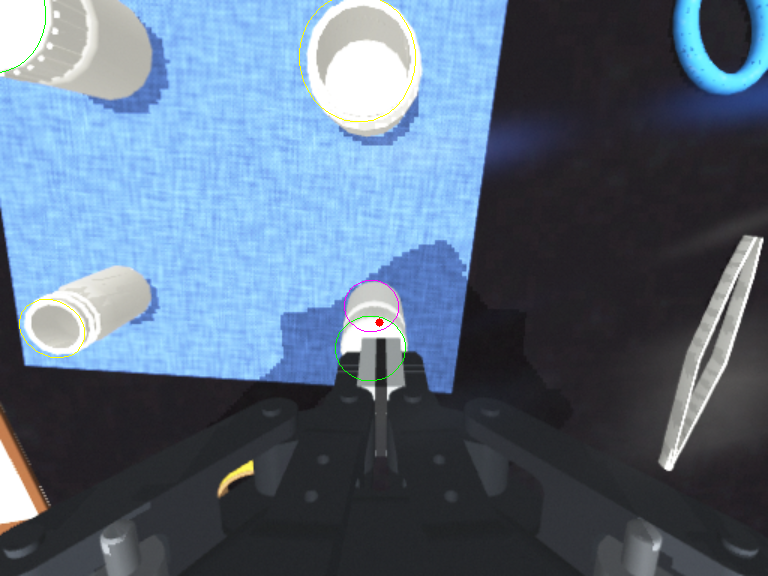

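Run:
```python
from h import *
c=camera("wrist");o=get_obs();print(o["eef_pos"])
for d in np.arange(0,.06,.01):print(d,proj(c,o["eef_pos"]+[0,0,d])*1.5)
```

```text
[ 0.39188058 -0.32454043  0.02889791]
0.0 [[379.96197327 322.31192932]]
0.01 [[380.2107612  330.93309617]]
0.02 [[380.48767588 340.52933151]]
0.03 [[380.79778103 351.27625477]]
0.04 [[381.14743579 363.3944341 ]]
0.05 [[381.54473819 377.16478101]]
```

Run:
```python
from h import *
c=camera("wrist");c["eye"]=np.array([0.45778145,-0.31968875,0.37087233]);c["attitude"]=np.array([-0.09600541,-0.69374827,0.70650079,0.10174936])
e=np.array([ 0.38804353,-0.31937841,0.193537])
for d in (0,.013,.023,.033,.043):
  print(d,[proj(c,e+[x,y,d])[0].round(0) for y in(.0425,-.0425,.057) for x in(-.011,.011)])
a=cv2.imread("pics/w1.png");cv2.imwrite("pics/w1d.png",cv2.resize(a[210:330,70:450],None,fx=2,fy=2,interpolation=cv2.INTER_CUBIC))
```

```text
0 [array([193., 232.]), array([190., 201.]), array([321., 230.]), array([322., 199.]), array([171., 233.]), array([168., 201.])]
0.013 [array([189., 241.]), array([186., 208.]), array([326., 239.]), array([327., 206.]), array([166., 242.]), array([162., 208.])]
0.023 [array([185., 249.]), array([182., 214.]), array([330., 247.]), array([332., 212.]), array([160., 249.]), array([156., 214.])]
0.033 [array([181., 257.]), array([177., 221.]), array([334., 255.]), array([336., 218.]), array([155., 258.]), array([150., 221.])]
0.043 [array([176., 267.]), array([172., 228.]), array([339., 265.]), array([342., 226.]), array([148., 268.]), array([143., 229.])]
```

View pics/w1d.png

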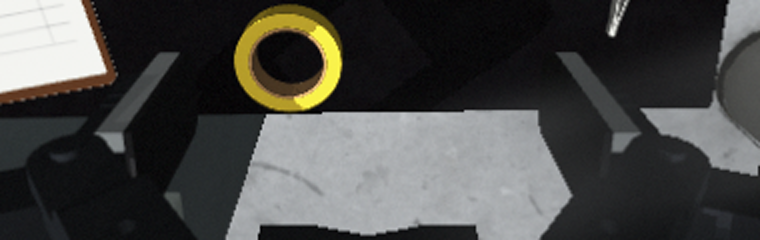

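Run:
```python
from h import *
s=camera("scene");e=get_obs()["eef_pos"]
for d in np.arange(0,.05,.01):print(d,(proj(s,e+[0,0,d])[0]).round(1))
f=s["frame"][:,:,::-1];cv2.imwrite("pics/s4.png",cv2.resize(f[215:275,320:380],None,fx=10,fy=10,interpolation=cv2.INTER_CUBIC))
```

```text
0.0 [346.9 257.1]
0.01 [347.3 254.5]
0.02 [347.6 251.8]
0.03 [348.  249.1]
0.04 [348.3 246.4]
```

View pics/s4.png

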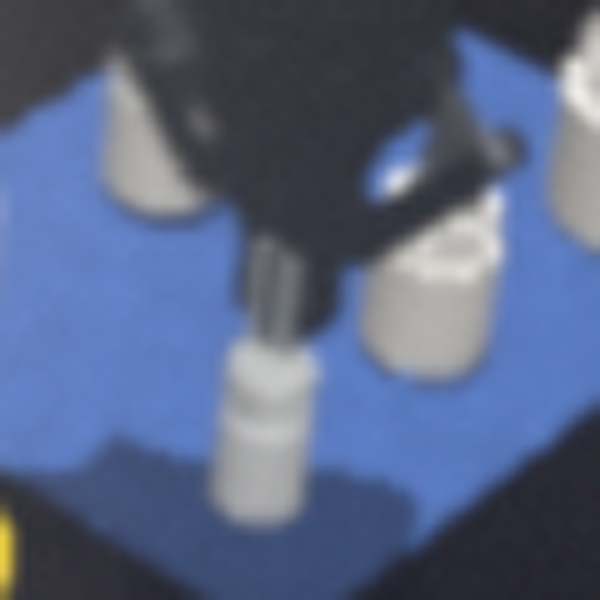

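The scene and wrist views both show the shut fingertips just above the small cap, at about (348,249) in the scene image. The true tips therefore sit about 28 mm higher than the reported TCP. The container has not moved. I'll rise, reopen and go lower, allowing for this offset.

Request:
drive_tool(deltas=[[[0, 0, 0.04], 0], [[0, 0.002, 0.03], 0], [[0, 0, 0], 0]])

```text
time_s: 3.3
eef_pos: [0.3907, -0.3211, 0.0994]
eef_rot: [0.004, 1.0, -0.009, 0.002]
wrist_force: [-0.1, -0.2, -0.3]
opening: -0.002
```

Request:
drive_tool(deltas=[[[0, 0, 0], 0], [[0, 0, 0], 0], [[0, 0, 0], 0], [[0, 0, 0], 0], [[0, 0, 0], 0], [[0, 0, 0], 0], [[0, 0, 0], 0]], gripper=1)

```text
time_s: 4.0
eef_pos: [0.389, -0.3191, 0.0953]
eef_rot: [0.002, 1.0, -0.009, -0.0]
wrist_force: [0.0, -0.6, 0.1]
opening: 0.999
```

Request:
drive_tool(deltas=[[[0, -0.001, -0.03], 0], [[0, 0, -0.03], 0], [[0, 0, -0.02], 0], [[0, 0, -0.015], 0], [[0, 0, 0], 0]])

```text
time_s: 4.5
eef_pos: [0.3898, -0.3212, -0.0017]
eef_rot: [0.003, 1.0, -0.009, 0.001]
wrist_force: [-0.7, 0.7, -0.4]
opening: 1.001
```

Request:
drive_tool(deltas=[[[0, 0, -0.008], 0]])

```text
time_s: 4.6
eef_pos: [0.3905, -0.3221, -0.0089]
eef_rot: [0.004, 1.0, -0.009, 0.002]
wrist_force: [0.1, -0.8, 0.2]
opening: 0.996
```

Run:
```python
from h import *
w=camera("wrist")["frame"][:,:,::-1];s=camera("scene")["frame"][:,:,::-1];print(get_obs()["eef_pos"],get_obs()["wrist_force"])
cv2.imwrite("pics/g5.png",np.hstack([cv2.resize(w[120:,100:400],(420,370)),cv2.resize(s[190:280,310:400],(370,370))]))
```

```text
[ 0.38944798 -0.32073632 -0.01019269] [-0.45527127 -0.57173979  0.99387544]
```

View pics/g5.png

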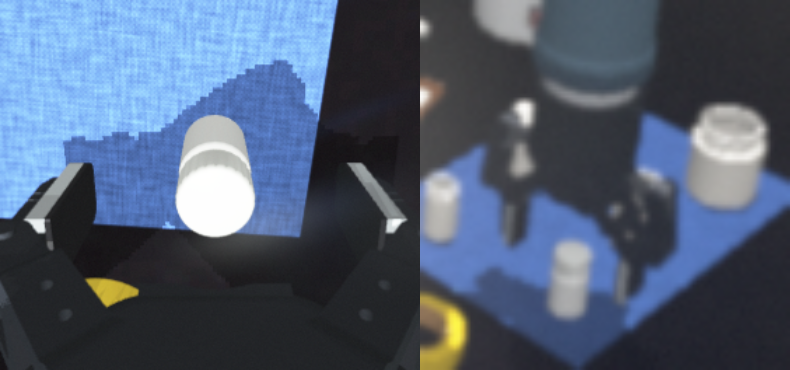

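The pads stand on either side of the small container, at about half its height. Closing now.

Request:
drive_tool(deltas=[[[0, 0, 0], 0], [[0, 0, 0], 0], [[0, 0, 0], 0], [[0, 0, 0], 0], [[0, 0, 0], 0], [[0, 0, 0], 0], [[0, 0, 0], 0]], gripper=0)

```text
time_s: 5.4
eef_pos: [0.3911, -0.3228, -0.0072]
eef_rot: [0.005, 1.0, -0.009, 0.002]
wrist_force: [-0.8, 0.8, -0.9]
opening: 0.291
```

Request:
drive_tool(deltas=[[[0, 0, 0.03], 0], [[0, 0, 0.04], 0], [[0, 0, 0.04], 0], [[0, 0, 0.03], 0], [[0, 0, 0], 0]])

```text
time_s: 5.9
eef_pos: [0.3889, -0.3201, 0.1357]
eef_rot: [0.003, 1.0, -0.009, 0.001]
wrist_force: [0.7, -1.2, -0.3]
opening: 0.284
```

```bash
cat > look.py <<'E'
import sys
from h import *
c=camera("wrist");w=c["frame"][:,:,::-1];s=camera("scene")["frame"][:,:,::-1]
x,y=map(int,sys.argv[2:4])
print(get_obs()["eef_pos"],c["eye"])
cv2.imwrite(f"pics/{sys.argv[1]}.png",np.hstack([cv2.resize(w,(480,360)),cv2.resize(s[y:y+110,x:x+90],(295,360))]))
E
python3 look.py g6 310 170
```

```text
[ 0.38719874 -0.31795529  0.13163282] [ 0.45755896 -0.32066268  0.31331094]
```

View pics/g6.png

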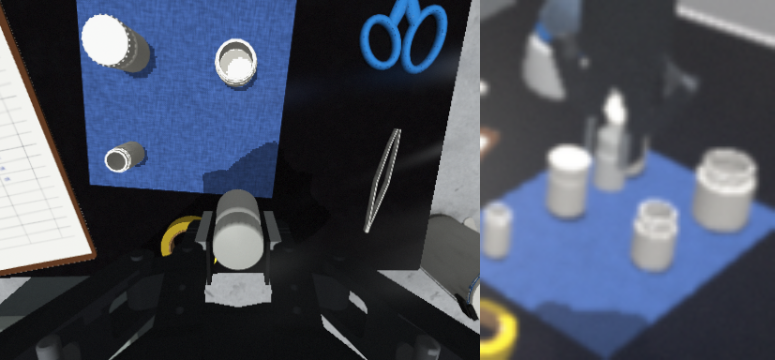

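Request:
drive_tool(deltas=[[[0, 0.02, 0], 0], [[0.01, 0.04, 0], 0], [[0.012, 0.045, 0], 0], [[0.014, 0.045, 0], 0], [[0.014, 0.045, 0], 0], [[0.014, 0.045, 0], 0], [[0.014, 0.045, 0], 0], [[0.014, 0.045, 0], 0], [[0.014, 0.045, 0], 0.05], [[0.014, 0.045, 0], 0.05]])

```text
time_s: 7.0
eef_pos: [0.4952, 0.1174, 0.112]
eef_rot: [-0.005, 0.999, 0.036, -0.016]
wrist_force: [0.5, -0.2, -0.1]
opening: 0.286
```

Request:
drive_tool(deltas=[[[0.014, 0.045, 0], 0.05], [[0.014, 0.045, 0], 0.02], [[0.014, 0.04, 0], 0], [[0.01, 0.02, 0], 0], [[0, 0, 0], 0]])

```text
time_s: 7.5
eef_pos: [0.5405, 0.2788, 0.0987]
eef_rot: [-0.003, 0.997, 0.076, -0.025]
wrist_force: [0.6, -0.3, -0.6]
opening: 0.29
```

Request:
drive_tool(deltas=[[[0.03, 0, 0.03], 0], [[0, 0, 0], 0]])

```text
time_s: 7.7
eef_pos: [0.5658, 0.2779, 0.1224]
eef_rot: [-0.002, 0.996, 0.078, -0.031]
wrist_force: [0.1, 0.7, 1.1]
opening: 0.287
```

```bash
cat >> look.py <<'E'
o=get_obs();wq,a,b,d=o["eef_rot"];print("toolz",R.from_quat([a,b,d,wq]).as_matrix()[:,2].round(4),"q",o["q"].round(3))
for i in range(3): print(get_obs()["eef_pos"].round(4))
print("camz",rot(c)[:,2].round(3))
# held/target overlay positions
E
python3 look.py g7 190 130
```

```text
[0.55988788 0.27693619 0.11747421] [0.64480116 0.28870829 0.29528481]
toolz [-0.073  -0.0035 -0.9973] q [0.261 0.415 1.478 0.016 1.32  1.672]
[0.5599 0.2769 0.1175]
[0.5599 0.2769 0.1175]
[0.5599 0.2769 0.1175]
camz [-0.332 -0.043 -0.942]
```

View pics/g7.png

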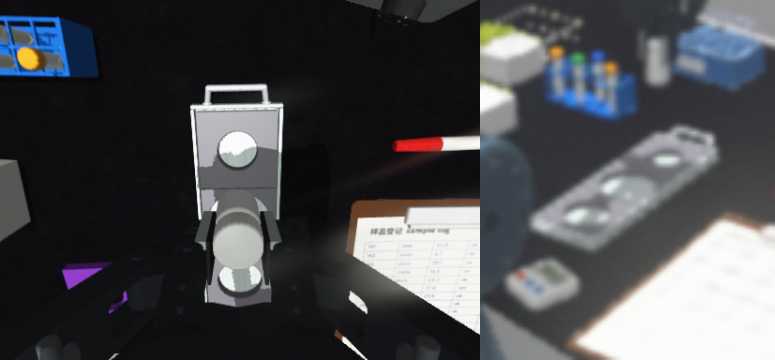

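```bash
cat > ov.py <<'E'
import sys
from h import *
# usage: name b(bottom dist behind tcp) H D
name=sys.argv[1];b,H,D=map(float,sys.argv[2:5])
o=get_obs();c=camera("wrist");o=get_obs();q=o["eef_rot"];Rt=R.from_quat([*q[1:],q[0]]).as_matrix();e=o["eef_pos"]
print("eef",e.round(4),"toolz",Rt[:,2].round(3),"F",o["wrist_force"].round(1),"open",round(o["opening"],3))
g=cv2.resize(c["frame"][:,:,::-1],None,fx=1.5,fy=1.5)
t=np.linspace(0,6.283,60);u=np.c_[np.cos(t),np.sin(t),0*t]
def pl(P,col):cv2.polylines(g,[(proj(c,P)*1.5).astype(int)],True,col,1)
if H>0:
    for k,col in((b,(255,0,255)),(b+H,(0,255,0))): pl((np.c_[u[:,:2]*D/2,0*t-k])@Rt.T+e,col)
    bot=e-Rt[:,2]*b;print("bottom",bot.round(4))
for P,r in(([.5723,.2805,.016],.021),([.4899,.2657,.016],.036),([.4085,.2518,.016],.028)):pl(np.array(P)+u*r,(0,255,255))
for P,r in(([.3901,-.3206,.053],.0135),([.5069,-.2095,.062],.02),([.6141,-.2086,.07],.028)):pl(np.array(P)+u*r,(0,160,255))
cv2.imwrite(f"pics/{name}.png",g)
E
python3 ov.py o1 .0097 .051 .027
```

```text
eef [0.5596 0.2769 0.1175] toolz [-0.073 -0.004 -0.997] F [0.1 0.4 0.4] open 0.287
bottom [0.5603 0.2769 0.1271]
```

View pics/o1.png

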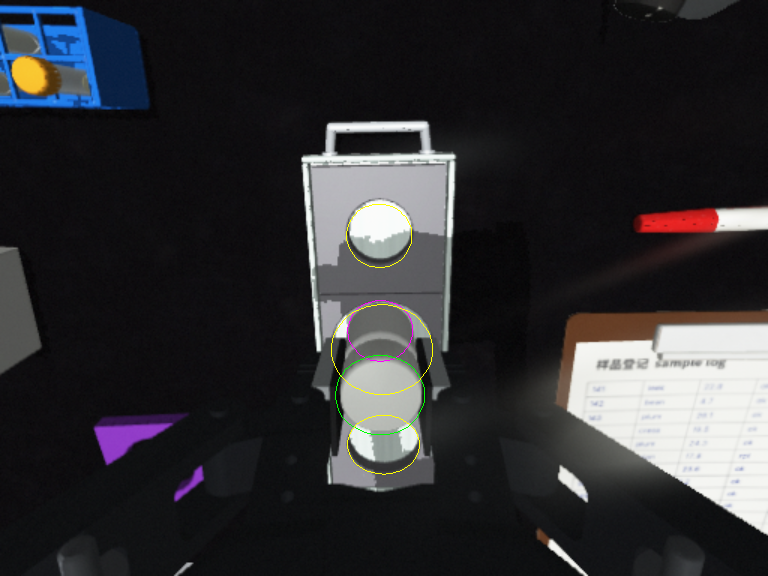

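The well sits at about (380,230) in the 1.5x wrist image, 3 mm or less beyond its predicted ring. The held container's overlay matches the picture.

Request:
drive_tool(deltas=[[[0.012, 0.004, 0], 0], [[0, 0, -0.02], 0], [[0, 0, -0.02], 0], [[0, 0, -0.02], 0], [[0, 0, -0.015], 0], [[0, 0, 0], 0]])

```text
time_s: 8.45
eef_pos: [0.5651, 0.2763, 0.034]
eef_rot: [-0.0, 0.996, 0.076, -0.042]
wrist_force: [-0.5, -0.4, -0.1]
opening: 0.288
```

```bash
python3 ov.py o2 .0097 .051 .027
```

```text
eef [0.5657 0.2765 0.0351] toolz [-0.082 -0.006 -0.997] F [-0.5  0.9 -0.9] open 0.286
bottom [0.5665 0.2766 0.0447]
```

View pics/o2.png

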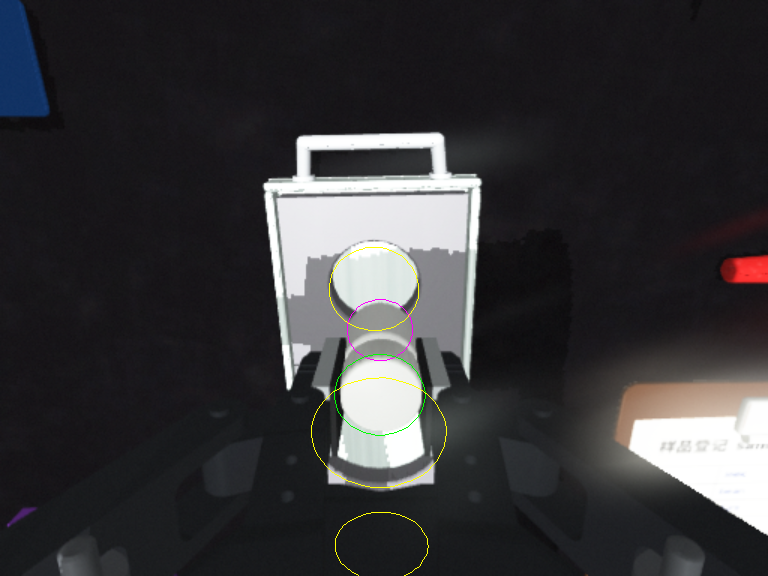

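Request:
drive_tool(deltas=[[[0.008, 0.004, 0], 0], [[0.002, 0, -0.012], 0], [[0, 0, -0.01], 0], [[0, 0, 0], 0]])

```text
time_s: 8.9
eef_pos: [0.579, 0.2814, 0.0145]
eef_rot: [-0.001, 0.996, 0.076, -0.038]
wrist_force: [-0.3, -0.2, -0.6]
opening: 0.289
```

```bash
python3 ov.py o3 .0097 .051 .027
```

```text
eef [0.5793 0.2814 0.0151] toolz [-0.076 -0.004 -0.997] F [ 0.5 -0.2 -0. ] open 0.287
bottom [0.5801 0.2815 0.0248]
```

View pics/o3.png

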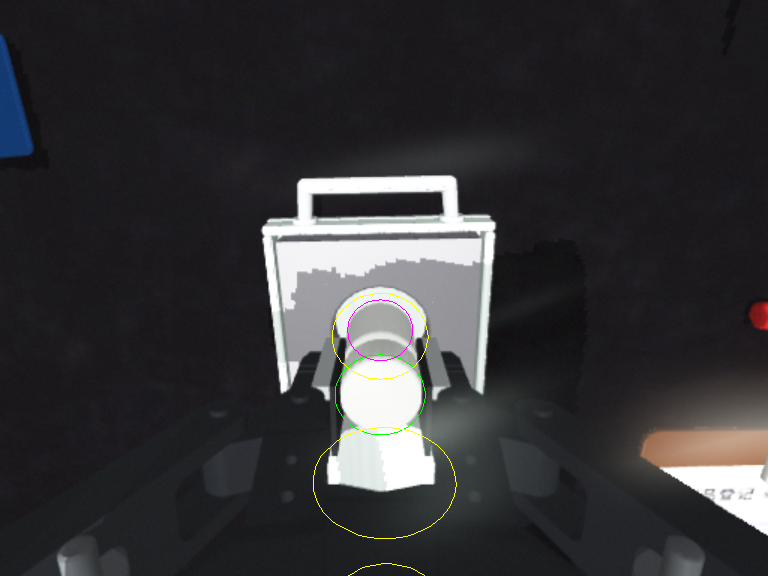

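Request:
drive_tool(deltas=[[[-0.005, -0.001, -0.006], 0], [[0, 0, -0.006], 0], [[0, 0, -0.004], 0], [[0, 0, 0], 0]])

```text
time_s: 9.35
eef_pos: [0.5738, 0.2805, -0.0017]
eef_rot: [-0.001, 0.996, 0.076, -0.038]
wrist_force: [0.2, 0.7, -1.0]
opening: 0.293
```

Request:
drive_tool(deltas=[[[0, 0, -0.002], 0], [[0, 0, -0.002], 0], [[0, 0, 0], 0]])

```text
time_s: 9.65
eef_pos: [0.5745, 0.2808, -0.0043]
eef_rot: [-0.001, 0.996, 0.076, -0.037]
wrist_force: [0.6, -1.4, -1.0]
opening: 0.286
```

```bash
python3 ov.py o4 .0097 .051 .027; python3 look.py s5 200 150
```

```text
eef [ 0.5746  0.2808 -0.0044] toolz [-0.074 -0.004 -0.997] F [ 0.5 -0.2  0.4] open 0.291
bottom [0.5753 0.2808 0.0053]
[ 0.57457426  0.2807571  -0.00457121] [0.65568398 0.29181394 0.16756515]
toolz [-0.0741 -0.004  -0.9972] q [0.261 0.599 1.485 0.017 1.13  1.671]
[ 0.5746  0.2808 -0.0046]
[ 0.5746  0.2808 -0.0046]
[ 0.5746  0.2808 -0.0046]
camz [-0.343 -0.045 -0.938]
```

View pics/s5.png

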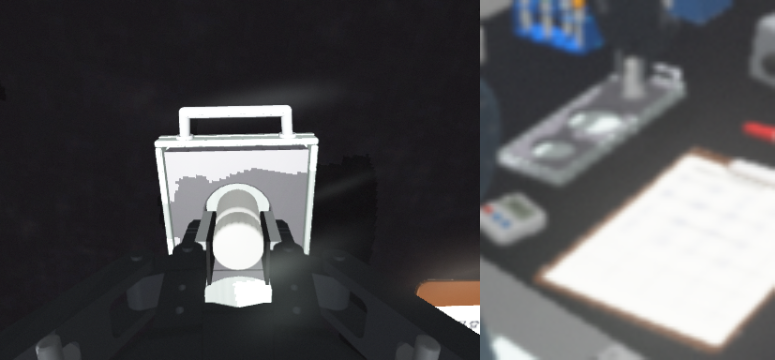

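It is inside the small well. Releasing with a half opening first.

Request:
drive_tool(deltas=[[[0, 0, -0.001], 0], [[0, 0, 0], 0], [[0, 0, 0], 0]], gripper=0.5)

```text
time_s: 10.1
eef_pos: [0.5746, 0.2807, -0.0059]
eef_rot: [-0.001, 0.996, 0.076, -0.037]
wrist_force: [0.0, -0.3, -0.1]
opening: 0.5
```

Request:
drive_tool(deltas=[[[0, 0, 0], 0], [[0, 0, 0.002], 0], [[0, 0, 0.01], 0]], gripper=1)

```text
time_s: 10.4
eef_pos: [0.5731, 0.2802, 0.0048]
eef_rot: [-0.001, 0.996, 0.076, -0.039]
wrist_force: [-1.0, 0.1, -0.0]
opening: 0.976
```

```bash
python3 ov.py o6 .0097 .051 .027; python3 look.py s6 200 150|tail -1
```

```text
eef [0.5748 0.2808 0.0075] toolz [-0.074 -0.004 -0.997] F [0.9 0.6 0.8] open 0.998
bottom [0.5755 0.2808 0.0172]
camz [-0.343 -0.045 -0.938]
```

View pics/s6.png

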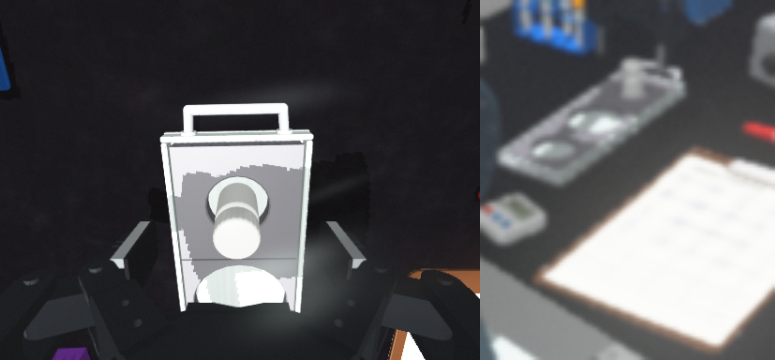

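The small container stands upright in its well, with both fingers clear. Next is the medium one.

Request:
drive_tool(deltas=[[[0, 0, 0.03], 0], [[0, 0, 0.04], 0], [[0, 0, 0.04], 0], [[0, 0, 0.02], 0], [[0, -0.02, 0], 0], [[-0.004, -0.04, 0], 0], [[-0.006, -0.045, 0], 0], [[-0.007, -0.045, 0], 0], [[-0.007, -0.045, 0], 0], [[-0.007, -0.045, 0], 0]])

```text
time_s: 11.55
eef_pos: [0.538, 0.0341, 0.1379]
eef_rot: [-0.001, 0.996, 0.081, -0.038]
wrist_force: [1.0, -0.3, -0.2]
opening: 0.999
```

Request:
drive_tool(deltas=[[[-0.007, -0.045, 0], -0.05], [[-0.007, -0.045, 0], -0.05], [[-0.007, -0.045, 0], -0.05], [[-0.007, -0.045, 0], -0.02], [[-0.007, -0.045, 0], 0], [[-0.004, -0.03, 0], 0], [[0, 0, 0], 0]])

```text
time_s: 12.25
eef_pos: [0.486, -0.24, 0.1308]
eef_rot: [-0.004, 0.999, -0.012, -0.042]
wrist_force: [0.0, 0.7, -0.2]
opening: 1.003
```

```bash
python3 ov.py o7 0 0 0
```

```text
eef [ 0.486  -0.2382  0.1305] toolz [-0.084  0.011 -0.996] F [0.5 1.2 0.1] open 1.003
```

View pics/o7.png

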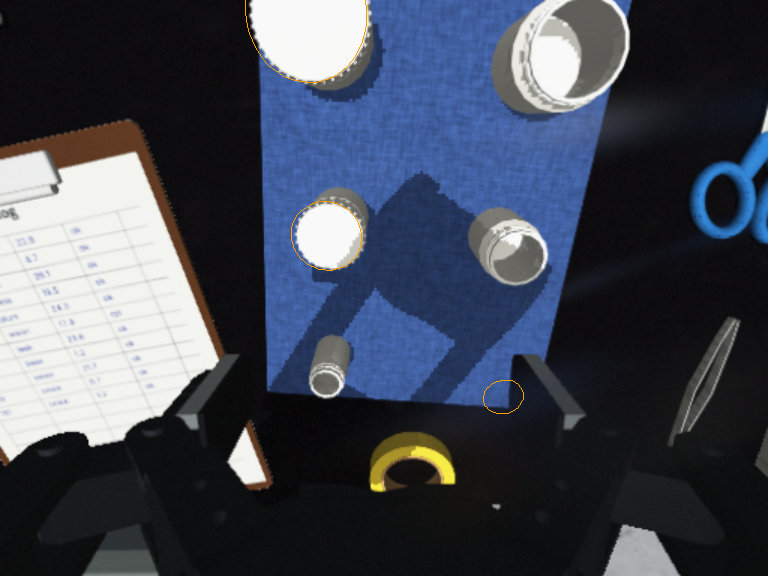

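Medium cap is a full ribbed disc at (330,235) in the 1.5x wrist image, and it matches the predicted ring. Moving over it.

Request:
drive_tool(deltas=[[[0.009, 0.014, 0], 0], [[0.009, 0.013, 0], 0], [[0, 0, -0.02], 0], [[0, 0, -0.02], 0], [[0, 0, 0], 0]])

```text
time_s: 12.8
eef_pos: [0.5067, -0.2001, 0.0885]
eef_rot: [-0.006, 0.999, -0.009, -0.042]
wrist_force: [-0.1, -0.1, 0.2]
opening: 1.0
```

```bash
python3 ov.py o8 0 0 0
```

```text
eef [ 0.5075 -0.2004  0.0898] toolz [-0.083  0.013 -0.996] F [ 1.   0.3 -0.1] open 1.002
```

View pics/o8.png

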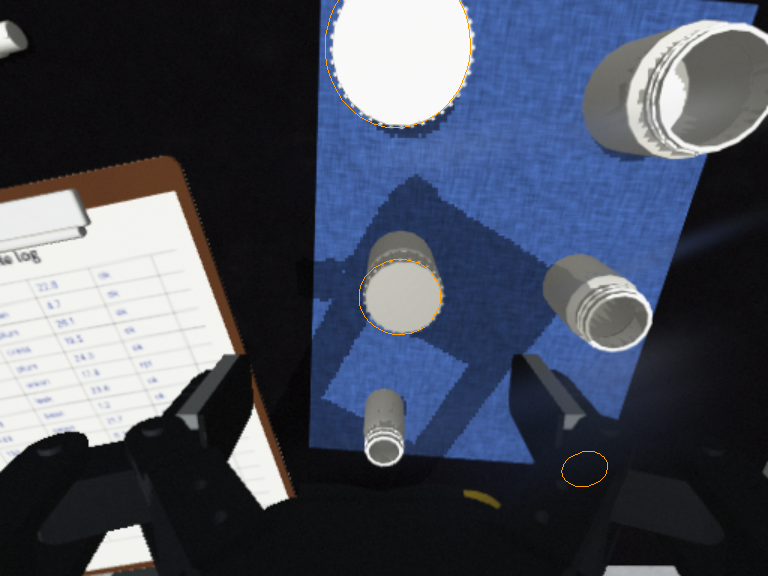

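Request:
drive_tool(deltas=[[[-0.004, -0.01, 0], 0], [[0, 0, -0.02], 0], [[0, 0, -0.02], 0], [[0, 0, -0.02], 0], [[0, 0, 0], 0]])

```text
time_s: 13.35
eef_pos: [0.5081, -0.2116, 0.0349]
eef_rot: [-0.003, 0.999, -0.006, -0.037]
wrist_force: [-1.2, 0.2, 0.1]
opening: 0.999
```

```bash
python3 ov.py o9 0 0 0
```

```text
eef [ 0.5093 -0.2124  0.0365] toolz [-0.072  0.004 -0.997] F [-0.2 -0.7  0.3] open 1.001
```

View pics/o9.png

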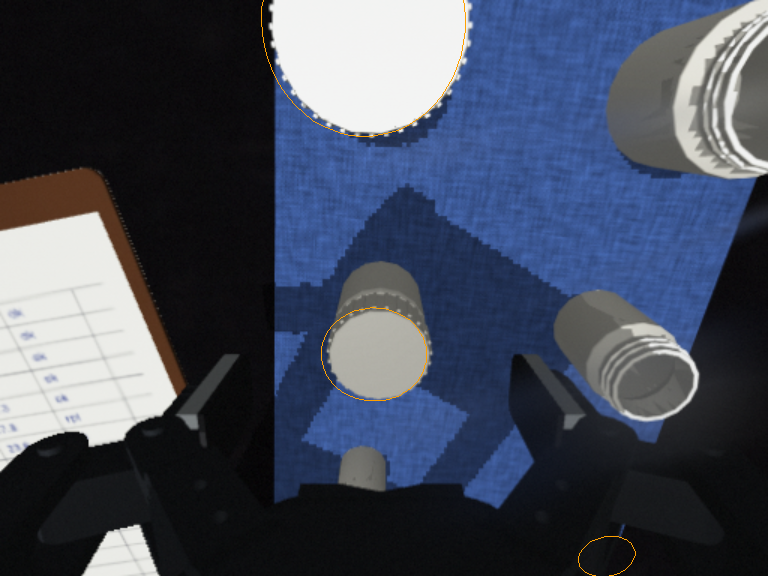

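Request:
drive_tool(deltas=[[[-0.006, 0.001, -0.015], 0], [[0, 0, -0.015], 0], [[0, 0, -0.012], 0], [[0, 0, 0], 0]])

```text
time_s: 13.8
eef_pos: [0.5076, -0.2146, -0.0013]
eef_rot: [0.001, 0.999, -0.006, -0.032]
wrist_force: [-0.5, 0.2, -0.4]
opening: 0.999
```

Request:
drive_tool(deltas=[[[-0.004, 0.003, -0.007], 0], [[0, 0, 0], 0]])

```text
time_s: 14.0
eef_pos: [0.504, -0.2117, -0.0081]
eef_rot: [0.001, 0.999, -0.006, -0.032]
wrist_force: [-0.4, 1.1, 0.2]
opening: 1.003
```

```bash
python3 ov.py o10 0 0 0
```

```text
eef [ 0.505  -0.2124 -0.0073] toolz [-0.062 -0.003 -0.998] F [0.2 0.3 0. ] open 0.999
```

View pics/o10.png

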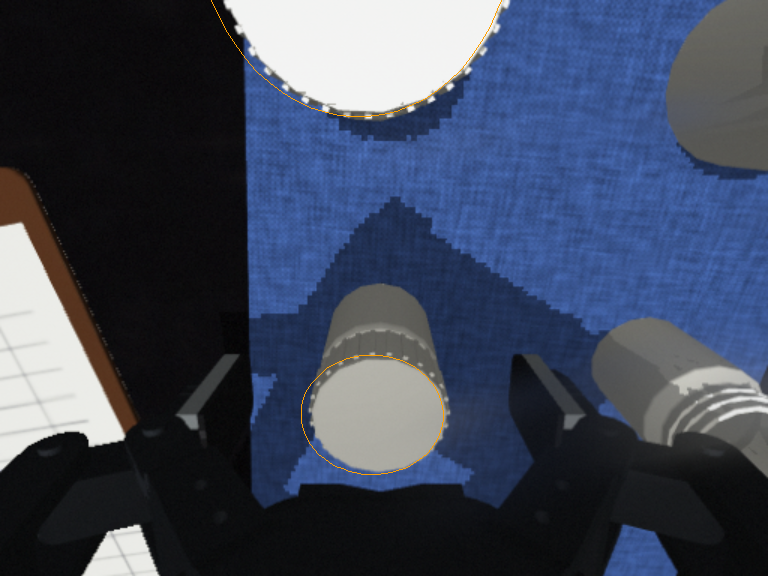

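Request:
drive_tool(deltas=[[[0, 0, 0], 0], [[0, 0, 0], 0], [[0, 0, 0], 0], [[0, 0, 0], 0], [[0, 0, 0], 0], [[0, 0, 0], 0]], gripper=0)

```text
time_s: 14.65
eef_pos: [0.5064, -0.2132, -0.0056]
eef_rot: [0.003, 1.0, -0.006, -0.03]
wrist_force: [0.2, -0.2, -0.8]
opening: 0.439
```

```bash
python3 ov.py o11 0 0 0
```

```text
eef [ 0.5064 -0.2131 -0.0056] toolz [-0.059 -0.005 -0.998] F [ 0.3 -1.4 -1.4] open 0.439
```

Request:
drive_tool(deltas=[[[0, 0, 0.02], 0], [[0, 0, 0.04], 0], [[0, 0, 0.04], 0], [[0, 0, 0.03], 0], [[0, 0, 0], 0]])

```text
time_s: 15.2
eef_pos: [0.5031, -0.2112, 0.126]
eef_rot: [0.001, 0.999, -0.006, -0.033]
wrist_force: [0.3, -0.2, -0.9]
opening: 0.443
```

```bash
python3 ov.py o12 .0095 .06 .04
```

```text
eef [ 0.502  -0.2105  0.1239] toolz [-0.068  0.001 -0.998] F [ 0.5  0.4 -1.5] open 0.441
bottom [ 0.5026 -0.2105  0.1334]
```

View pics/o12.png

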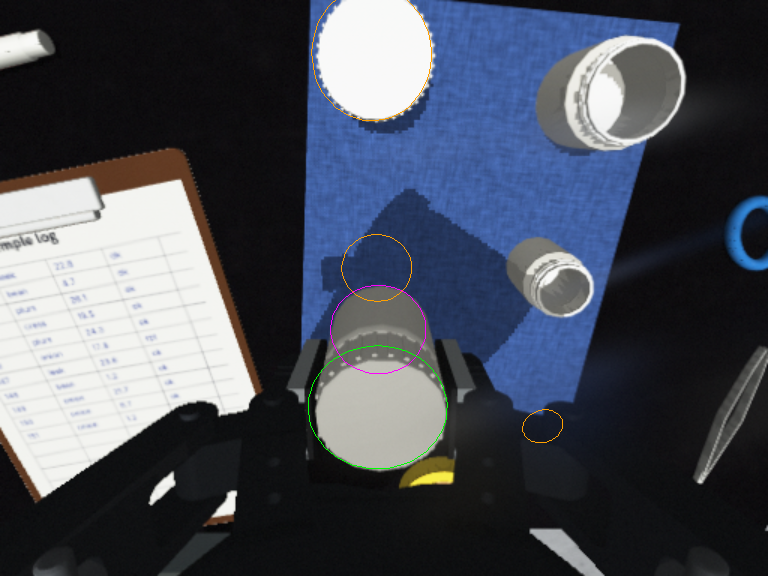

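Request:
drive_tool(deltas=[[[0, 0.02, 0], 0], [[-0.006, 0.04, 0], 0], [[-0.009, 0.045, 0], 0], [[-0.009, 0.045, 0], 0], [[-0.009, 0.045, 0.005], 0], [[-0.009, 0.045, 0], 0], [[-0.009, 0.045, 0], 0], [[-0.009, 0.045, 0], 0.05], [[-0.009, 0.045, 0], 0.05], [[-0.009, 0.04, 0], 0.05]])

```text
time_s: 16.25
eef_pos: [0.4091, 0.2143, 0.1132]
eef_rot: [0.002, 0.997, 0.065, -0.045]
wrist_force: [0.7, 1.0, -1.0]
opening: 0.443
```

```bash
python3 ov.py o13 .0076 .06 .04
```

```text
eef [0.4067 0.2195 0.113 ] toolz [-0.091 -0.006 -0.996] F [-3.4  1.7 -0.5] open 0.441
bottom [0.4074 0.2196 0.1205]
```

Request:
drive_tool(deltas=[[[0.002, 0.015, 0], 0.02], [[0.001, 0.014, 0], 0], [[0, 0, -0.02], 0], [[0, 0, -0.02], 0], [[0, 0, -0.015], 0], [[0, 0, 0], 0]])

```text
time_s: 16.9
eef_pos: [0.4005, 0.2515, 0.0466]
eef_rot: [0.002, 0.995, 0.083, -0.053]
wrist_force: [-0.2, -1.1, -0.5]
opening: 0.441
```

```bash
python3 ov.py o14 .0076 .06 .04
```

```text
eef [0.401  0.2517 0.0475] toolz [-0.104 -0.013 -0.994] F [-0.3 -0.7 -0.9] open 0.444
bottom [0.4018 0.2518 0.0551]
```

View pics/o14.png

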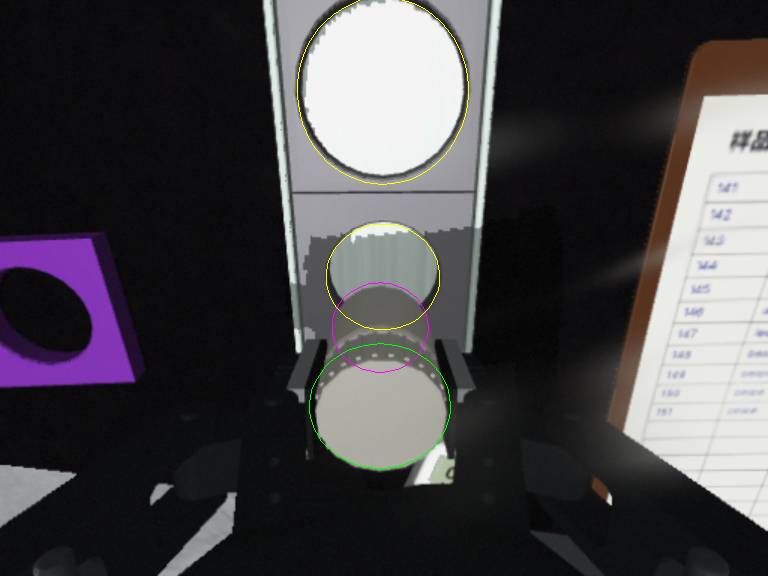

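Request:
drive_tool(deltas=[[[0.008, -0.001, -0.01], 0], [[0, 0, -0.015], 0], [[0, 0, 0], 0]])

```text
time_s: 17.25
eef_pos: [0.4094, 0.2504, 0.0224]
eef_rot: [0.002, 0.995, 0.083, -0.053]
wrist_force: [0.8, -0.4, -1.6]
opening: 0.445
```

```bash
python3 ov.py o15 .0076 .06 .04
```

```text
eef [0.4104 0.2507 0.0234] toolz [-0.103 -0.012 -0.995] F [ 0.8  0.  -0.7] open 0.445
bottom [0.4111 0.2508 0.031 ]
```

View pics/o15.png

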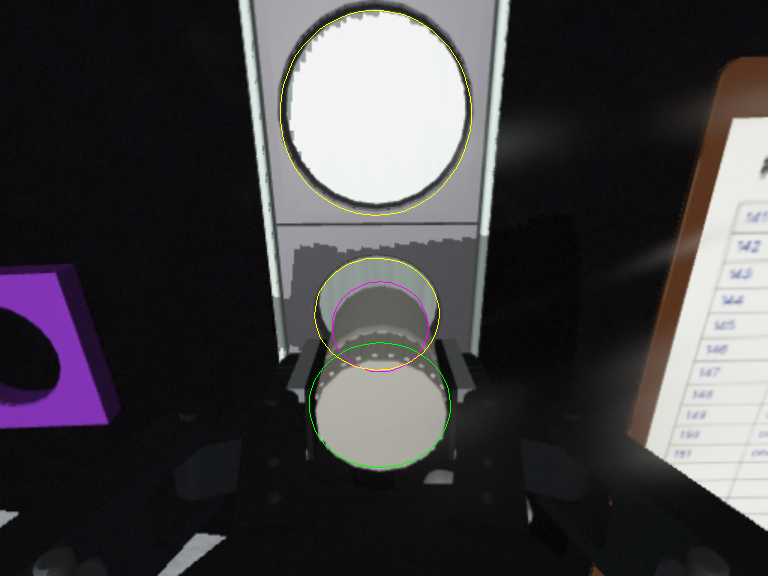

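Request:
drive_tool(deltas=[[[-0.001, 0.001, -0.007], 0], [[0, 0, -0.007], 0], [[0, 0, -0.006], 0], [[0, 0, -0.002], 0], [[0, 0, 0], 0]])

```text
time_s: 17.8
eef_pos: [0.4109, 0.2523, 0.0021]
eef_rot: [0.001, 0.995, 0.083, -0.05]
wrist_force: [-0.1, 0.3, -2.0]
opening: 0.442
```

```bash
python3 ov.py o16 .0076 .06 .04
```

```text
eef [0.4109 0.2523 0.0022] toolz [-0.099 -0.011 -0.995] F [-0.2 -0.7 -0.6] open 0.442
bottom [0.4116 0.2524 0.0097]
```

View pics/o16.png

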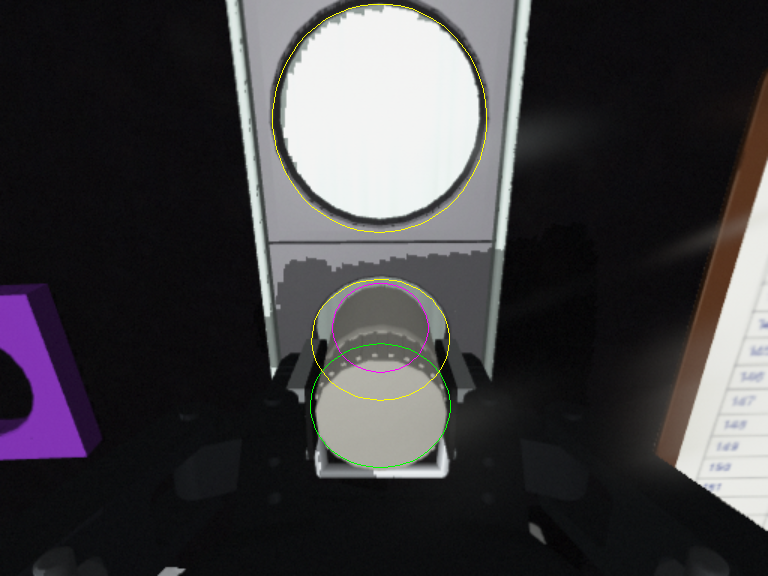

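Request:
drive_tool(deltas=[[[-0.002, 0, -0.002], 0], [[0, 0, -0.002], 0], [[0, 0, -0.001], 0]])

```text
time_s: 18.15
eef_pos: [0.4092, 0.2525, -0.0026]
eef_rot: [0.001, 0.995, 0.083, -0.049]
wrist_force: [0.1, 0.5, -2.2]
opening: 0.442
```

Request:
drive_tool(deltas=[[[0, 0, 0], 0], [[0, 0, 0], 0]], gripper=0.6)

```text
time_s: 18.35
eef_pos: [0.4094, 0.2526, -0.0025]
eef_rot: [0.001, 0.995, 0.083, -0.049]
wrist_force: [-0.6, -0.6, -0.7]
opening: 0.599
```

Request:
drive_tool(deltas=[[[0, 0, 0], 0], [[0, 0, 0.002], 0], [[0, 0, 0.01], 0], [[0, 0, 0.02], 0]], gripper=1)

```text
time_s: 18.75
eef_pos: [0.4075, 0.2519, 0.0292]
eef_rot: [0.002, 0.995, 0.083, -0.051]
wrist_force: [-0.4, 0.1, -0.8]
opening: 0.998
```

```bash
python3 ov.py o17 0 0 0
```

```text
eef [0.4102 0.2529 0.0328] toolz [-0.097 -0.01  -0.995] F [2.6 1.2 2.1] open 0.999
```

View pics/o17.png

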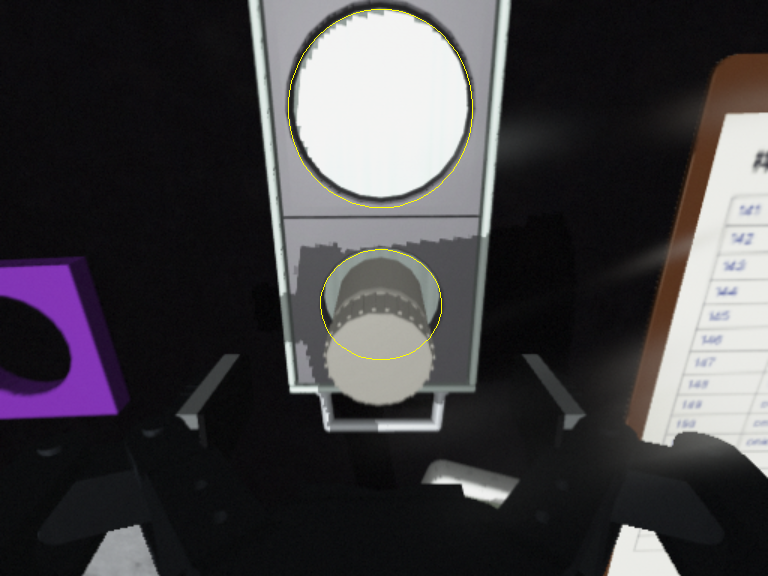

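The medium container stands in its well. Rising and going to the large one.

Request:
drive_tool(deltas=[[[0, 0, 0.03], 0], [[0, 0, 0.04], 0], [[0, 0, 0.04], 0], [[0.01, -0.02, 0.01], 0], [[0.016, -0.035, 0], 0], [[0.018, -0.04, 0], 0], [[0.018, -0.04, 0], 0], [[0.018, -0.04, 0], 0], [[0.018, -0.04, 0], 0], [[0.018, -0.04, 0], 0]])

```text
time_s: 19.8
eef_pos: [0.5302, -0.0064, 0.1672]
eef_rot: [0.001, 0.995, 0.088, -0.04]
wrist_force: [-0.0, 0.1, 0.4]
opening: 1.0
```

Request:
drive_tool(deltas=[[[0.018, -0.04, 0.005], -0.05], [[0.018, -0.04, 0.005], -0.05], [[0.018, -0.04, 0.005], -0.05], [[0.015, -0.04, 0.005], -0.03], [[0.01, -0.03, 0], 0], [[0, 0, 0], 0]])

```text
time_s: 20.4
eef_pos: [0.6129, -0.2114, 0.1911]
eef_rot: [-0.001, 0.999, -0.008, -0.037]
wrist_force: [-0.3, -0.6, -0.8]
opening: 0.998
```

```bash
python3 ov.py o18 0 0 0
```

```text
eef [ 0.6126 -0.2095  0.1911] toolz [-0.075  0.004 -0.997] F [ 0.2  0.3 -0.8] open 0.996
```

View pics/o18.png

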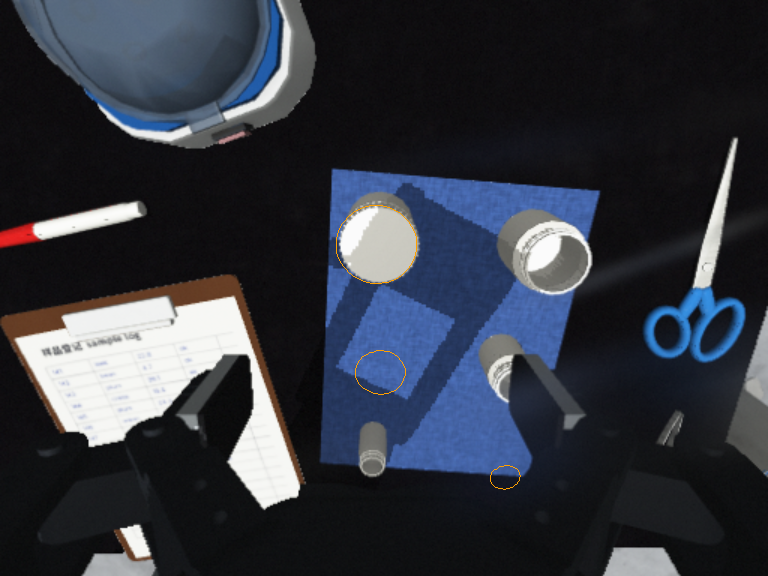

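Request:
drive_tool(deltas=[[[-0.002, 0, -0.03], 0], [[0, 0, -0.035], 0], [[0, 0, -0.035], 0], [[0, 0, -0.02], 0], [[0, 0, 0], 0]])

```text
time_s: 20.95
eef_pos: [0.6104, -0.2041, 0.071]
eef_rot: [-0.002, 0.999, -0.006, -0.035]
wrist_force: [-0.1, 1.1, -0.2]
opening: 1.0
```

```bash
python3 ov.py o19 0 0 0
```

```text
eef [ 0.6112 -0.2044  0.0725] toolz [-0.069  0.003 -0.998] F [0.1 1.2 0.6] open 1.0
```

View pics/o19.png

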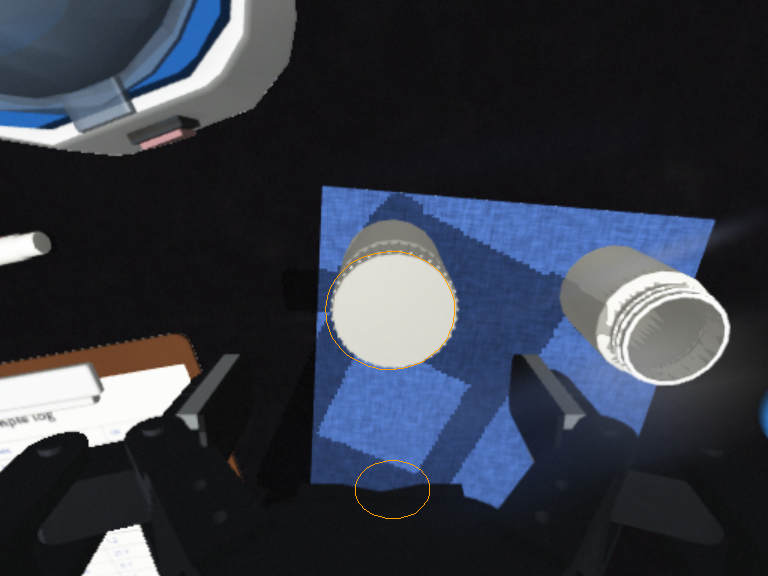

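Request:
drive_tool(deltas=[[[-0.001, -0.006, 0], 0], [[0, 0, -0.015], 0], [[0, 0, -0.015], 0], [[0, 0, 0], 0]])

```text
time_s: 21.4
eef_pos: [0.6133, -0.2111, 0.0462]
eef_rot: [0.001, 1.0, -0.005, -0.031]
wrist_force: [-0.3, 0.4, -0.6]
opening: 1.003
```

```bash
python3 ov.py o20 0 0 0
```

```text
eef [ 0.6138 -0.2114  0.0472] toolz [-0.06  -0.002 -0.998] F [-0.8  0.6  0.6] open 0.998
```

View pics/o20.png

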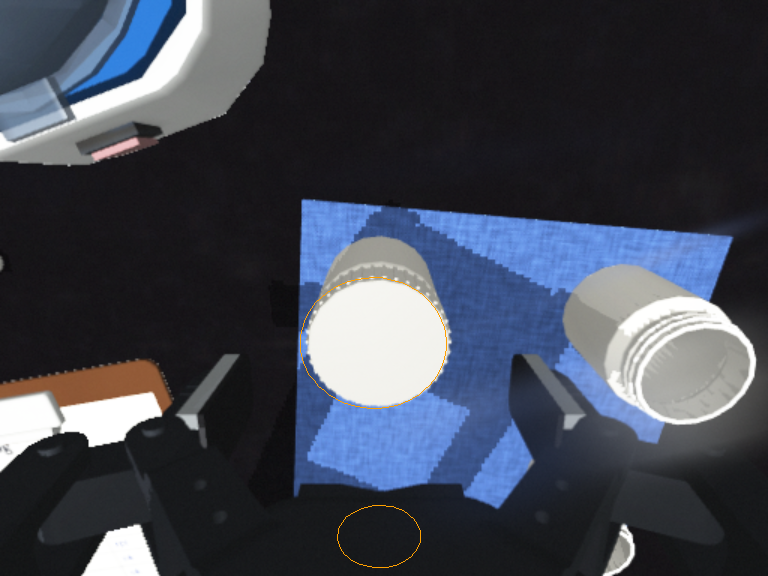

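Request:
drive_tool(deltas=[[[-0.003, 0, -0.015], 0], [[0, 0, -0.015], 0], [[0, 0, -0.015], 0], [[0, 0, -0.007], 0], [[0, 0, 0], 0]])

```text
time_s: 21.95
eef_pos: [0.6101, -0.2113, -0.0098]
eef_rot: [0.001, 1.0, -0.005, -0.03]
wrist_force: [0.7, 0.5, -0.3]
opening: 1.002
```

```bash
python3 ov.py o21 0 0 0
```

```text
eef [ 0.6102 -0.2113 -0.0094] toolz [-0.06  -0.002 -0.998] F [ 0.2 -0.2 -0.4] open 0.997
```

View pics/o21.png

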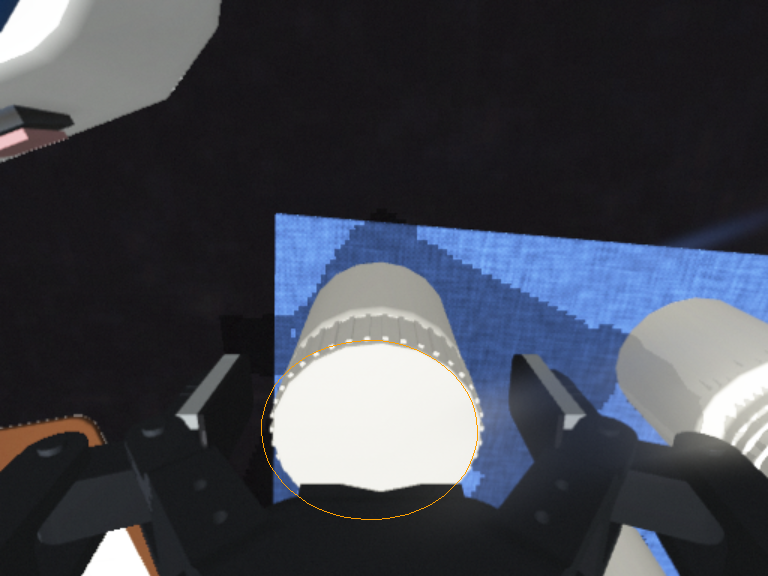

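Centred between the pads, with the open containers clear. Closing.

Request:
drive_tool(deltas=[[[0, 0, 0], 0], [[0, 0, 0], 0], [[0, 0, 0], 0], [[0, 0, 0], 0], [[0, 0, 0], 0]], gripper=0)

```text
time_s: 22.5
eef_pos: [0.6121, -0.2121, -0.007]
eef_rot: [0.002, 1.0, -0.005, -0.028]
wrist_force: [-0.1, -0.9, -1.1]
opening: 0.634
```

Request:
drive_tool(deltas=[[[0, 0, 0.02], 0], [[0, 0, 0.04], 0], [[0, 0, 0.04], 0], [[0, 0, 0.03], 0], [[0, 0, 0], 0]])

```text
time_s: 23.0
eef_pos: [0.6089, -0.2105, 0.1246]
eef_rot: [0.001, 1.0, -0.005, -0.031]
wrist_force: [1.0, -0.0, -1.3]
opening: 0.636
```

```bash
python3 ov.py o22 .01 .068 .056
```

```text
eef [ 0.6077 -0.2099  0.1222] toolz [-0.065  0.001 -0.998] F [-0.   0.7 -1.7] open 0.627
bottom [ 0.6083 -0.2099  0.1321]
```

View pics/o22.png

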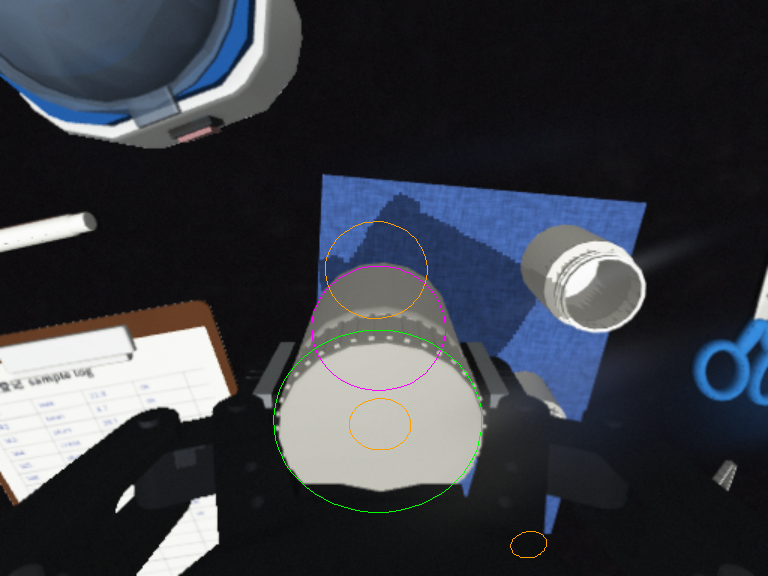

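Request:
drive_tool(deltas=[[[0, 0.02, 0], 0], [[-0.007, 0.04, 0], 0], [[-0.011, 0.045, 0], 0], [[-0.011, 0.045, 0], 0], [[-0.011, 0.045, 0.005], 0], [[-0.011, 0.045, 0], 0], [[-0.011, 0.045, 0], 0], [[-0.011, 0.045, 0], 0.05], [[-0.011, 0.045, 0], 0.05], [[-0.011, 0.04, 0], 0.05]])

```text
time_s: 24.05
eef_pos: [0.4912, 0.2229, 0.1058]
eef_rot: [0.0, 0.997, 0.067, -0.048]
wrist_force: [1.1, -0.3, -1.6]
opening: 0.635
```

```bash
python3 ov.py o23 .009 .068 .056
```

```text
eef [0.4881 0.2288 0.1054] toolz [-0.098 -0.003 -0.995] F [-3.3  3.4 -1.4] open 0.638
bottom [0.489  0.2288 0.1144]
```

Request:
drive_tool(deltas=[[[0.002, 0.018, 0], 0.02], [[0.001, 0.016, 0], 0], [[0, 0, -0.02], 0], [[0, 0, -0.02], 0], [[0, 0, 0], 0]])

```text
time_s: 24.6
eef_pos: [0.479, 0.2696, 0.0549]
eef_rot: [-0.0, 0.995, 0.086, -0.057]
wrist_force: [-0.4, -0.5, -0.8]
opening: 0.638
```

```bash
python3 ov.py o24 .009 .068 .056
```

```text
eef [0.4796 0.2697 0.056 ] toolz [-0.113 -0.009 -0.994] F [ 0.1 -0.6 -1.5] open 0.634
bottom [0.4806 0.2698 0.065 ]
```

View pics/o24.png

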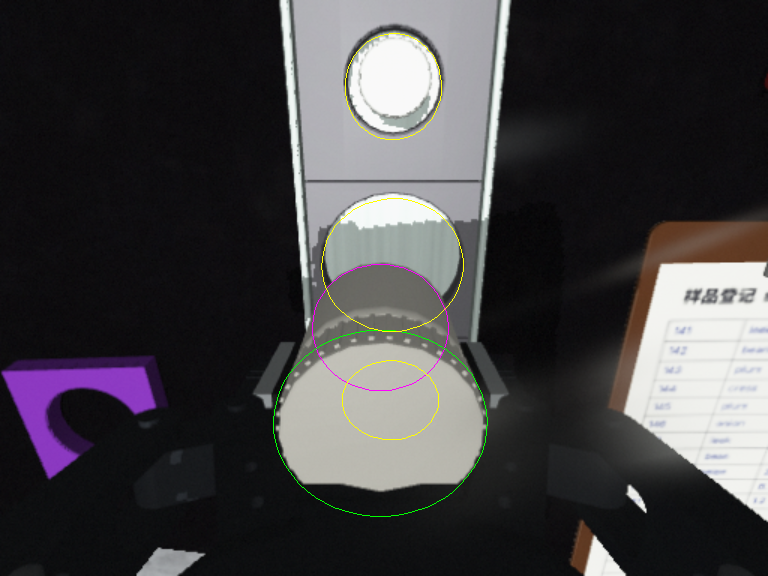

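Request:
drive_tool(deltas=[[[0.011, -0.004, 0], 0], [[0, 0, -0.015], 0], [[0, 0, -0.012], 0], [[0, 0, 0], 0]])

```text
time_s: 25.05
eef_pos: [0.4924, 0.2651, 0.028]
eef_rot: [-0.0, 0.995, 0.085, -0.056]
wrist_force: [-0.6, 0.4, -2.4]
opening: 0.631
```

```bash
python3 ov.py o25 .009 .068 .056
```

```text
eef [0.4927 0.2652 0.0287] toolz [-0.111 -0.008 -0.994] F [ 0.   0.1 -1.9] open 0.633
bottom [0.4937 0.2653 0.0376]
```

View pics/o25.png

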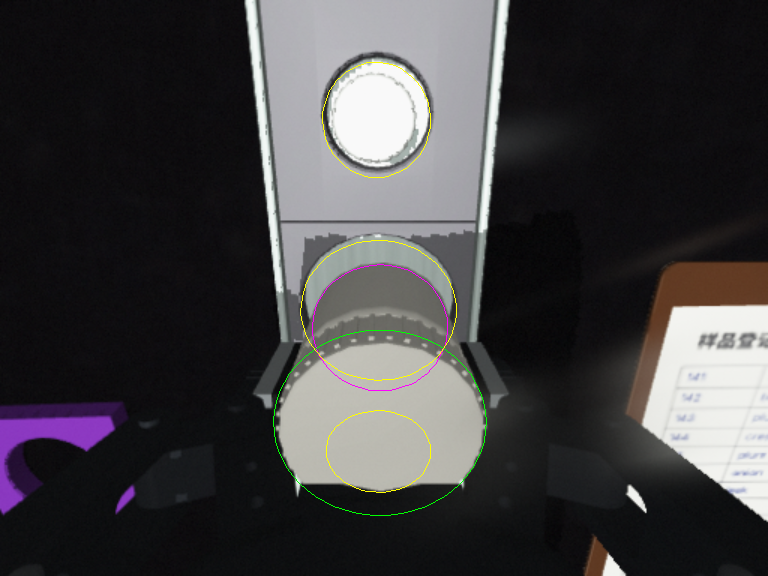

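Request:
drive_tool(deltas=[[[-0.001, 0.001, -0.008], 0], [[0, 0, -0.008], 0], [[0, 0, -0.008], 0], [[0, 0, -0.003], 0], [[0, 0, 0], 0]])

```text
time_s: 25.6
eef_pos: [0.4919, 0.2664, -0.0001]
eef_rot: [-0.001, 0.995, 0.085, -0.055]
wrist_force: [0.5, 0.6, -2.7]
opening: 0.634
```

```bash
python3 ov.py o26 .009 .068 .056
```

```text
eef [4.919e-01 2.664e-01 1.000e-04] toolz [-0.109 -0.008 -0.994] F [-0.2  0.2 -1.6] open 0.632
bottom [0.4929 0.2665 0.0091]
```

View pics/o26.png

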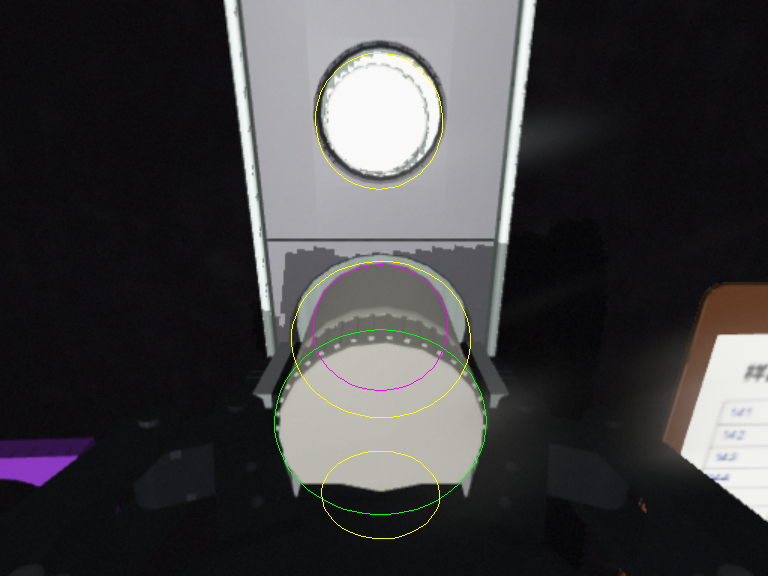

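Request:
drive_tool(deltas=[[[0, 0, -0.002], 0], [[0, 0, -0.002], 0], [[0, 0, 0], 0]])

```text
time_s: 25.95
eef_pos: [0.4926, 0.2666, -0.0035]
eef_rot: [-0.001, 0.995, 0.085, -0.054]
wrist_force: [-0.5, 0.4, -1.6]
opening: 0.636
```

Request:
drive_tool(deltas=[[[0, 0, 0], 0], [[0, 0, 0], 0]], gripper=0.75)

```text
time_s: 26.15
eef_pos: [0.4932, 0.2669, -0.0029]
eef_rot: [-0.001, 0.995, 0.085, -0.054]
wrist_force: [-0.5, 0.2, -0.5]
opening: 0.751
```

Request:
drive_tool(deltas=[[[0, 0, 0], 0], [[0, 0, 0], 0], [[0, 0, 0.01], 0], [[0, 0, 0.02], 0]], gripper=1)

```text
time_s: 26.55
eef_pos: [0.4915, 0.2663, 0.0266]
eef_rot: [-0.0, 0.995, 0.085, -0.056]
wrist_force: [-1.2, -0.3, 0.3]
opening: 0.997
```

```bash
python3 ov.py o27 0 0 0
```

```text
eef [0.4943 0.2672 0.0307] toolz [-0.105 -0.007 -0.994] F [2.2 2.1 2.5] open 1.003
```

View pics/o27.png

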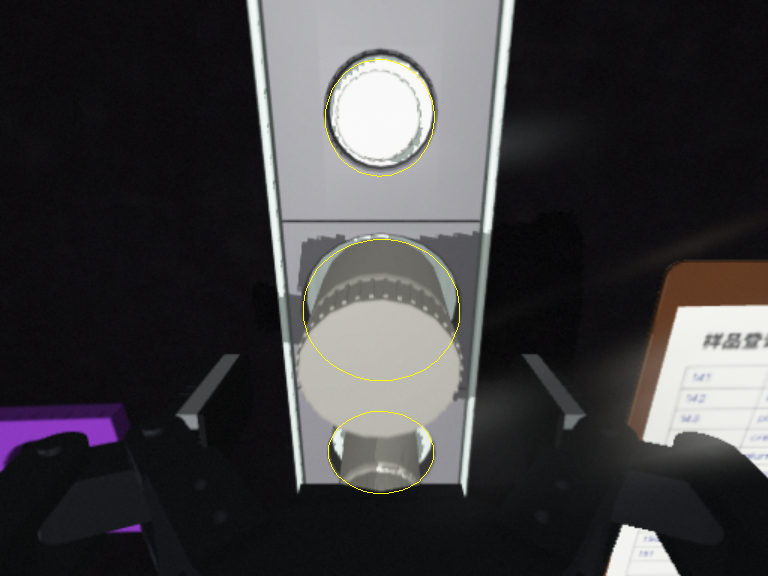

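The large container is released, with the fingers clear. Rising and moving aside for the final check.

Request:
drive_tool(deltas=[[[0, 0, 0.03], 0], [[0, 0, 0.04], 0], [[0, 0, 0.04], 0], [[0, -0.03, 0.02], 0], [[0, -0.04, 0], 0], [[0, -0.04, 0], 0], [[0, -0.04, 0], 0], [[0, -0.03, 0], 0], [[0, 0, 0], 0], [[0, 0, 0], 0]])

```text
time_s: 27.6
eef_pos: [0.4967, 0.0819, 0.1739]
eef_rot: [-0.001, 0.995, 0.087, -0.044]
wrist_force: [0.8, 0.6, -1.1]
opening: 0.998
```

Run:
```python
from h import *
t=camera("top");s=camera("scene")
f=t["frame"][:,:,::-1];g=s["frame"][:,:,::-1]
cv2.imwrite("pics/fin.png",np.hstack([cv2.resize(f[130:240,180:250],None,fx=4,fy=4,interpolation=cv2.INTER_CUBIC),cv2.resize(f[130:240,330:410],(320,440)),]))
cv2.imwrite("pics/fins.png",cv2.resize(g[150:290,190:410],None,fx=3.5,fy=3.5,interpolation=cv2.INTER_CUBIC))
for n,P in dict(s=[.574,.2805,.055],m=[.4095,.252,.064],l=[.492,.266,.072]).items():print(n,proj(t,P)-[180,130],(proj(t,P)-[180,130])*4)
print(get_obs()["time_s"])
```

```text
s [[28.23788692 30.76271898]] [[112.95154767 123.05087594]]
m [[36.20350093 81.78043619]] [[144.81400374 327.12174475]]
l [[31.9019903  55.50486337]] [[127.60796119 222.01945348]]
27.7
```

View pics/fin.png

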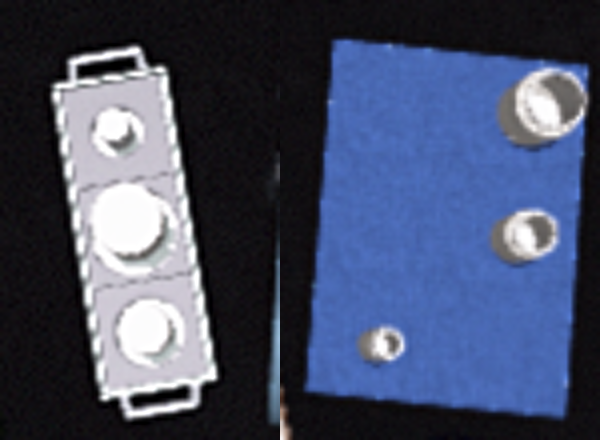

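View pics/fins.png

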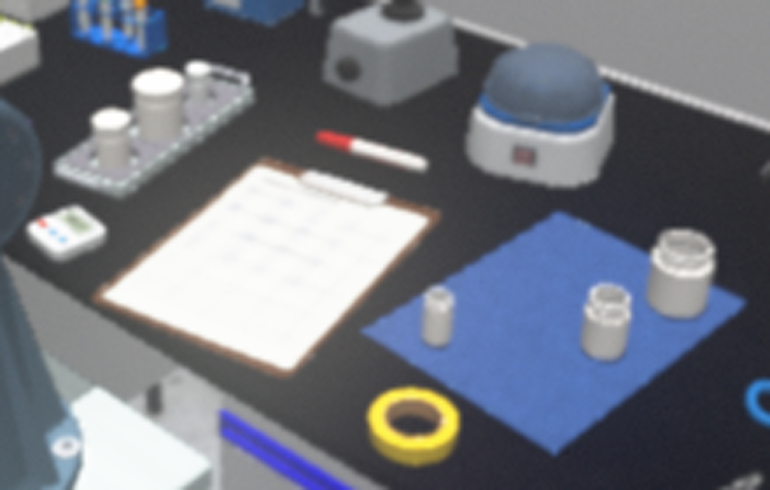

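All three caps sit upright inside their wells: small at about (113,127), large at (130,218) and medium at (147,330) in the left crop. That is within about 1 px of the seated-cap predictions once the 4x crop is scaled back. The three open containers stand on the mat. Handing in.

```bash
python3 -c "
from bench import hand_in;print(hand_in())"
```

```text
the job is handed in; nothing more can be done
None
```

I packed the small, medium and large capped containers upright in their matching wells and left the three open ones standing on the mat. I handed the job in at about 28 s. The force readings I saw stayed below 5 N.

**Last checks:** The final top and scene views show all three caps centred over the right wells, within about 1 px of where a fully seated cap should appear. The open containers show no sign of being moved.

**What failed or disagreed:**
- **Empty first close:** The visible fingertips sit about 28 mm higher than the reported TCP. My first close on the small container therefore shut just above its cap, without moving it. I corrected the height for every later grasp.
- **Tool tilt:** The tool drifted 4–6° off vertical during the transfers. I watched each container go in by wrist camera and saw it standing straight after release.
- **Well positions:** The wrist camera put the small and large wells about 3 mm, and the medium about 1 mm, further out in x than the top camera did. I used the wrist view when placing.

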